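Lift the cleaned attenuator off the inspection stand with tongs

ROBOT

A 7-joint arm with a two-finger parallel gripper is mounted at the origin on a cart in front of the work surface, level with it; the furniture and walls round the work are solid. World frame = base frame: x ahead of the robot, y to its left, z up, the work surface at z = 0. Lengths are in mm, angles in rad, forces in N, time in s.
With the tool pointing down it reaches from about 400 to 875 mm from the base axis. Payload 4.4 kg.
Tool frame: the origin (TCP) lies between the finger pads; the fingertips stand 22 mm ahead of it and the grasp point (between the pads) lies 3 mm ahead of it; z points along the fingers, y is the line along which they close (so a half turn about z gives the same grasp; the last joint's range is limited). The gripper opens to 85 mm and grips with 20 to 120 N. Pads are 22 mm wide; open, the fingers measure 114 mm over their backs; the gripper's body (76 mm by 85 mm) begins 54 mm behind the grasp point. The pads swing forward as they close: fully open they stand 13 mm farther back than shut.
Start: joints at [1.226, 0.628, 0.038, 1.517, -0.027, 0.996, -0.02], TCP at [178.908, -624.907, 253.313] pointing down, gripper open.
Joint ranges: [-3.06, 3.06], [-0.37, 2.12], [-1.25, 1.32], [0.18, 2.47], [-1.1, 4.24], [0.23, 1.98], [-2.94, 2.94]. Speed limits (rad/s): [2.57, 2.57, 3.14, 3.14, 3.14, 3.14, 3.14].

INTERFACE

Orientations are given as [roll, pitch, yaw] about the fixed x, y, z axes, in that order (R = Rz(yaw) Ry(pitch) Rx(roll)).
In Python, from cell import ctrl gives the robot as it stands.
- The arm moves only by the tool step_arm, never from a script. Its argument "plan" is a list of rows, each an object of numbers: "dx", "dy", "dz": the shift along the tool's x, y, z scaled (see below); "ax", "ay", "az": the turn, a rotation vector about the tool's x, y, z scaled (see below); "gripper": the opening, from 0 (shut) to 1 (fully open). A call has 1 to 20 rows; each row shifts and turns the commanded pose from where the row before left it, along the tool's axes as they then stand; what a row does not reach is not made up. The controller multiplies each number of a shift by 0.3 m and each number of a turn by 90 degrees. A row lasts 1/8 s, in which the tool goes at most 62.5 mm and 10.7 degrees, less where a joint would pass 70% of its speed; a pose out of reach is approached as far as the arm can. A call with a number of a shift or a turn outside -1 to 1 is refused whole. A call with a gripper value outside its range is refused whole. The fingers move at their own pace and stop on an object; the grip force is fixed at half the most. Time passes only in rows, so rows that do not move let the fingers close. It gives the time, the measured TCP pose, the force, the opening and the grip force at its end, in the units of the state.
- ctrl.read_state(): the state, without advancing time (a new reading comes with each control period).
- ctrl.get_image(name): name is "scene" or "top" or "wrist"; returns a dict with "color" (480x640x3 uint8, red, green, blue), "range_z" (480x640 float32, mm along the optical axis (not along the pixel's ray), 0 where there is no reading), "fx", "fy", "cx", "cy" (pixels), "T" (4x4, takes a point from camera to world coordinates); the wrist camera has in their place "T_tool_cam" (4x4, takes a point from camera to tool coordinates, whose origin is the TCP and whose axes are the flange's). Camera axes: x right, y down, z forward; pixel columns grow to the right and rows downward; lengths in mm; the calibration is good to about 2 mm. The wrist camera is an equidistant fisheye: a pixel r from the principal point sees the ray r / f radians off the axis. A picture is of the moment at which its call begins: read the wrist's pose just before it.
- ctrl.finish_job(): hands the job in; it is judged then, once.
The state is a dict: "clock": time; "qpos": joint angles; "qd": joint speeds; "tau": joint torques, N m; "eef_pos": TCP position; "tool_rot": TCP orientation; "force": force on the tool from outside, world axes, zero at the start; "torque": the same for the moment, N m; "width": finger opening in mm; "gripper_force": force on a finger pad.
Only numpy, scipy, OpenCV 4.12 (cv2) and the standard library are available. Lean on these libraries where they do the work, as an engineer would, in place of code of your own. Each camera call takes 0.05 s, during which the arm holds its last target. There are 200 camera calls.

TASK

The small coax attenuator on top of the inspection stand has been cleaned and must not be touched by the robot itself or dropped: first swing the magnifier aside by its knob, round to its stop or nearly so, then pick up the sprung tongs without shutting them, close their jaws on the attenuator from both sides and lift it off. Finish while holding it still in the tongs, at least 5 cm above the cradle it lay on, with the magnifier still swung aside. Leave the screw tin, solder reel, puck antenna and right-angle adapter where they are.

Things in the scene. Friction and masses are not known exactly. Their poses are not given: they have to be found in the camera images.
- cradle (a point): middle of the top face of the narrow aluminium cradle on top of the inspection stand's pillar, 100 mm above the bench; the attenuator lies on it. Axes: x along the cradle (roughly away from the robot), y left, z up. A rib 46 mm long (x), 10 mm wide (y), with a lip at each end 4 mm high, 2 mm thick; 32 mm below its top it widens to a flange 24 mm wide
- attenuator_mid (a point): centre of the coax attenuator, a small silvery barrel with a blue band lying on the cradle: 36 mm long (its y axis, along the cradle's x axis), 10 mm wide and 10 mm high (its z axis up), 24 g. Its centre is 105 mm above the bench at the start
- magnifier (a joint): swing of the magnifier about its upright post, rad: 0 = lens straight over the cradle; grows counterclockwise seen from above (the knob first moves towards the robot, then round to the right) up to the stop at 1.75. Swung aside means above 1.4. Light friction, it stays where it is left (under 1 N at the knob)
- magnifier_knob (a point): middle of the graspable part of the upright round black knob at the outer end of the magnifier arm, 151 mm above the bench; 15 mm thick, its top 20 mm above this point; the arm (9 mm bar, lens ring 54 mm across) meets it 14 mm below this point. It is 108 mm from the post's axis, the lens centre 64 mm
- magnifier_hinge (a point): point on the upright axis of the magnifier's post, at the height of the knob point (151 mm above the bench)
- tongs_grip (a point): where to grip the sprung tongs: midway between their two black sleeves, at half height, 17 mm above the bench as they lie on edge, to be squeezed across y by fingers from above. x: along the tongs to the jaws; y: across; z up. Sleeves 36 mm long, 34 mm high, 50 mm over their outsides at rest. Jaw pads (26 mm long, 20 mm high, same half height) centred 90 mm ahead (+x); arms end 106 mm ahead
- tongs_arm (a joint): how far the tongs are closed, rad: 0 = at rest, jaws 43 mm apart; about 0.09 with the sleeves squeezed to 42 mm outside width (sleeve faces parallel, jaws 28 mm apart: a good width to carry them); about 0.2 with jaws parallel, 10 mm apart, as on the attenuator (sleeves about 35 mm); 0.235 = stop. Sprung open: about 6 N at the sleeves starts to close them, 10 N shuts them
- jaw_left: left jaw pad of the tongs with the tongs lying jaws away from the viewer (its frame is the tongs' own, with its origin under the grip point on the lower edge; the pad itself is at about x +89, y +24 mm at rest)
- jaw_right: right jaw pad of the tongs (origin on the tongs' pivot axis, lower edge; the pad itself is about 165 mm ahead of the pivot)
- tongs: the whole tongs, about 100 g; origin under the grip point, 17 mm below point tongs_grip, same axes. Pivot 20 mm thick, 34 mm high, 75 mm behind the origin. Both arms close evenly between the fingers. Two fixed black cables cross the bench between tongs and stand: under 50 mm high straight before the robot, rising to about 150 mm towards the left and 200 mm towards the right
- attenuator: the attenuator; origin at the middle of its underside
- stand: the whole inspection stand, fixed to the bench, with pillar, post and magnifier; origin at bench height under the middle of the cradle, same axes as the cradle. Grey base plate 12 mm thick from -25 to +65 mm in x and -65 to +25 mm in y; pillar 22 mm thick at the origin. The magnifier's post (14 mm thick) stands at x +45, y -45 mm. A shelf hangs 580 mm above the bench behind the stand
- screw_tin: round metal tin, 67 mm across, 27 mm high, standing on the bench; leave alone. (Fixed instrument chassis 190 mm high with boxes and monitors on top stand 0.4 m to the left and right of the robot's centre line: keep clear)
- solder_reel: reel of solder, 56 mm across, 36 mm high; leave alone
- gps_puck: small black square puck antenna, 38 x 55 x 14 mm; leave alone
- coax_elbow: small right-angle coax adapter, 17 x 22 x 9 mm, lying on the bench; leave alone

How it is judged (in metres and radians):
On the way, in this order (a step that is already met when the one before it is completed fails the run):
1. the magnifier is swung aside (joint above 1.4 rad) (value of joint magnifier above 1.4 rad), for 0.2 s.
2. the tongs are lifted off the bench in the fingers, jaws still open (height (world z) of tongs_grip above 0.03 m and contact force between the fingers and tongs above 1 N and value of joint tongs_arm below 0.185 rad), for 0.2 s.
3. both jaws are closed on the attenuator (contact force between each of jaw_left, jaw_right and attenuator above 0.5 N), for 0.2 s.
At the end, for the whole second after the job is handed in: the attenuator's centre is more than 0.15 m above the bench top (0.05 m above the cradle), pressed by both jaws (over 0.5 N each), the fingers holding the tongs (over 1 N), neither attenuator nor tongs touching the stand, the attenuator still (under 0.03 m/s), the magnifier still above 1.4 rad (all of step 3 and height (world z) of attenuator_mid above 0.15 m and contact force between the fingers and tongs above 1 N and contact force between stand and attenuator below 0.05 N and contact force between stand and tongs below 0.05 N and linear speed of attenuator below 0.03 m/s and value of joint magnifier above 1.4 rad); the arm keeps its last pose, push and grip.
It fails at once if the gripper or arm itself touches the attenuator (contact force between any of the fingers, the arm and attenuator above 0.3 N).
It fails at once if the attenuator is dropped (centre below 80 mm over the bench) (height (world z) of attenuator_mid below 0.08 m).
It fails at once if a bystander is moved by more than 20 mm (distance of any of screw_tin, solder_reel, gps_puck, coax_elbow from where it was at the start of the episode above 0.02 m).
It also fails if it takes over 54 s, if anything falls off the work surface, if the arm or the gripper's body presses on something with over 40 N, if the wrist force passes 120 N, or if a joint passes its speed limit or range.

## Working session

There is one attempt and no reset: what is moved stays moved. The work goes in short steps, Python scripts to look and compute and a tool call to move; the robot and the scene stay as the last step left them, time stands still between calls to the robot, and variables do not carry over. Pictures are saved under pics/ and viewed, at most 13 in all, crops included, and the job is handed in when it is done.

Besides the shell and the picture viewer there is one more tool, called after ">>>" as a command line: name --argument value ..., lists and objects as JSON in quotes. step_arm: Moves the arm, as the interface text tells. Shifts and turns lie within -1 to 1; 1 stands for 0.3 m of shift or 90 degrees of turn. Its arguments: {"type":"object","properties":{"plan":{"type":"array"}},"required":["plan"]}

```bash
mkdir -p pics
cat > h.py <<'E'
import numpy as np, cv2
from cell import ctrl
from scipy.spatial.transform import Rotation as R
def save(name,fn):
    im=ctrl.get_image(name); np.savez('pics/'+fn+'.npz',**im)
    cv2.imwrite('pics/'+fn+'.png',im['color'][:,:,::-1]); return im
def load(fn): return np.load('pics/'+fn+'.npz')
def pt(im,u,v,z=None):
    """world point of pixel; z: intersect height, else range"""
    d=np.array([(u-im['cx'])/im['fx'],(v-im['cy'])/im['fy'],1]); T=im['T']
    if z is None: s=im['range_z'][int(round(v)),int(round(u))]
    else: s=(z-T[2,3])/(T[:3,:3]@d)[2]
    return T[:3,:3]@(d*s)+T[:3,3]
E
python3 - <<'E'
from h import *
s=ctrl.read_state(); print({k:np.round(v,3) for k,v in s.items()})
a=save('scene','s0');b=save('top','t0')
for i in(a,b): print(i['fx'],i['cx'],i['cy'],i['T'].round(2).tolist())
E
```

```text
{'clock': np.float64(0.0), 'qpos': array([ 1.226,  0.629,  0.038,  1.518, -0.027,  0.996, -0.02 ]), 'qd': array([-0.001,  0.001,  0.001, -0.001,  0.   , -0.001, -0.001]), 'tau': array([-1.0000e-03, -5.6340e+01,  1.2270e+00, -1.9345e+01,  1.1000e-02,
        1.0000e-02,  0.0000e+00]), 'eef_pos': array([ 178.753, -624.347,  252.377]), 'tool_rot': array([-3.14 ,  0.   ,  0.279]), 'force': array([-0.775,  0.228, -0.178]), 'torque': array([ 0.048, -0.021,  0.027]), 'gripper_force': np.float64(0.0), 'width': np.float64(85.17)}
624.6227614300625 326.6786117601391 230.2596882133686 [[-0.52, -0.53, 0.67, -513.53], [-0.85, 0.31, -0.42, 674.32], [0.02, -0.79, -0.62, 1060.85], [0.0, 0.0, 0.0, 1.0]]
471.9881223862746 327.4481172304849 241.0556647614918 [[0.01, -0.99, 0.12, 348.83], [-1.0, -0.01, -0.02, 41.87], [0.02, -0.12, -0.99, 1151.74], [0.0, 0.0, 0.0, 1.0]]
```

View pics/t0.png

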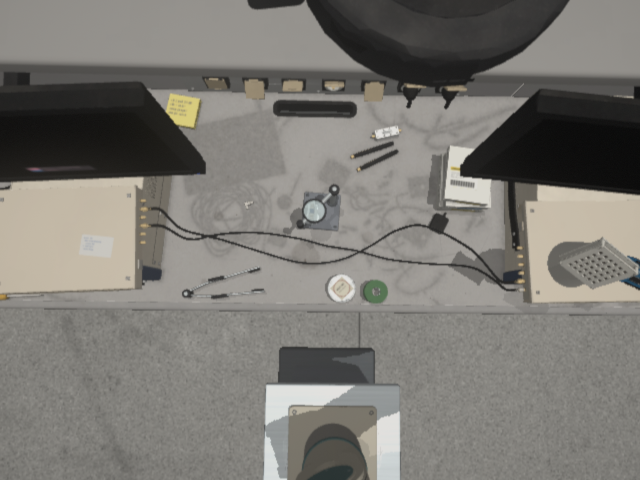

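View pics/s0.png

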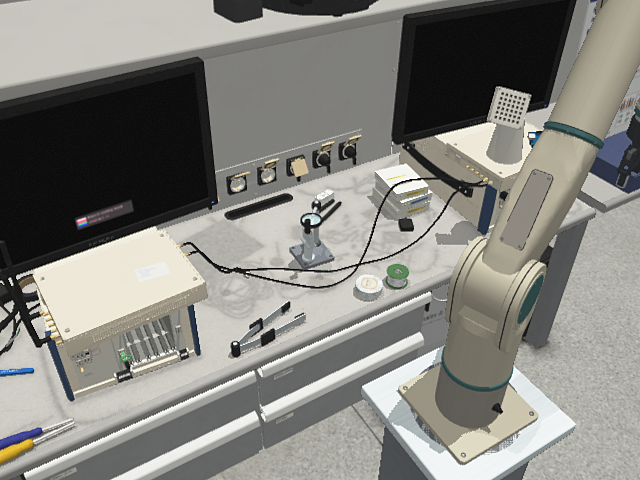

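The top view shows the tongs at left (pivot at 187,294, jaws at about 260,280). The stand is in the middle: lens 314,210, knob 300,224, post 334,189. The tin and reel are at 341,288 and 375,291. I'll enlarge both areas.

Run:
```python
from h import *
b=cv2.imread('pics/t0.png')
c1=cv2.resize(b[175:245,280:360],None,fx=7,fy=7,interpolation=cv2.INTER_CUBIC)
c2=cv2.resize(b[255:305,175:275],None,fx=7,fy=7,interpolation=cv2.INTER_CUBIC)
c1=c1[:, :560]; W=np.zeros((490+350//1,700,3),np.uint8)
cv2.imwrite('pics/c1.png',c1); cv2.imwrite('pics/c2.png',c2)
```

```text
(no output)
```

View pics/c1.png

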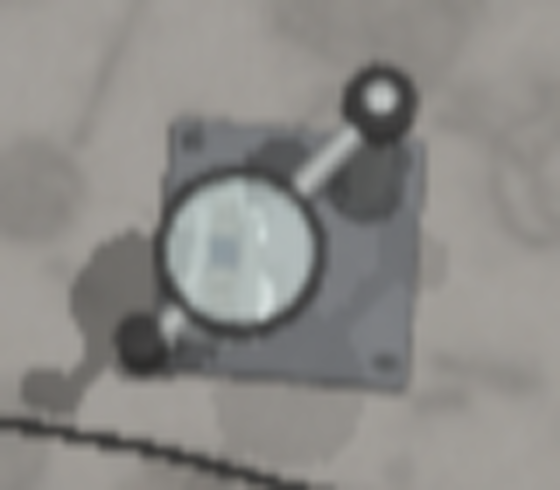

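View pics/c2.png

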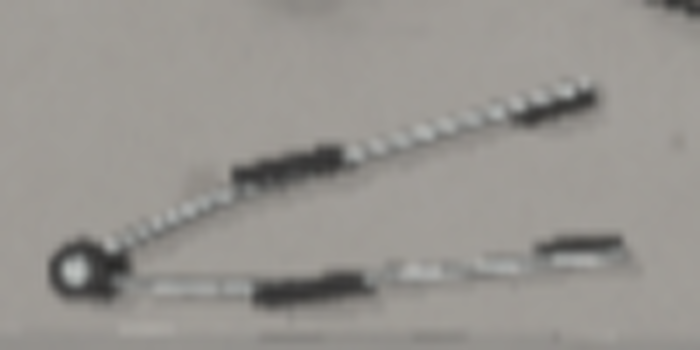

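Crop 1 shows the knob top at (140,338), lens centre (241,250), post top (380,100), and base plate corners at (178,122), (425,145) and (405,390). In crop 2 the tongs pivot is at (75,270), the sleeves at (290,165) and (312,290), and the pads at (555,105) and (580,245).

Run:
```python
from h import *
b=load('t0'); b={k:b[k] for k in b}
f=lambda x,y,o:(o[0]+(x+.5)/7-.5,o[1]+(y+.5)/7-.5)
o=(280,175)
P={}
for n,x,y,z in[('knob',140,338,171),('lens',241,250,137),('c_farleft',178,122,12),('c_farright',425,145,12),('c_nearright',405,390,12),('post',380,100,175)]:
    u,v=f(x,y,o); P[n]=pt(b,u,v,z); print(n,P[n].round(1),'depth',pt(b,u,v).round(1))
# stand frame from corners: x -25..65,y -65..25
FL,FR,NR=P['c_farleft'],P['c_farright'],P['c_nearright']
ey=(FL-FR)/np.linalg.norm(FL-FR); ex=(FR-NR)/np.linalg.norm(FR-NR); print('size',np.linalg.norm(FL-FR),np.linalg.norm(FR-NR),'yaw',np.degrees(np.arctan2(-ey[0],ey[1])),np.degrees(np.arctan2(ex[1],ex[0])))
c=(FL+NR)/2; 
yaw=(np.arctan2(-ey[0],ey[1])+np.arctan2(ex[1],ex[0]))/2
Rm=np.array([[np.cos(yaw),-np.sin(yaw)],[np.sin(yaw),np.cos(yaw)]])
o0=c[:2]+Rm@[-20,20]; print('stand origin',o0,'hinge',o0+Rm@[45,-45], 'yaw',yaw)
o=(175,255)
T={}
for n,x,y,z in[('piv',75,270,34),('sL',290,165,34),('sR',312,290,34),('jL',555,105,27),('jR',580,245,27)]:
    u,v=f(x,y,o); T[n]=pt(b,u,v,z); print(n,T[n].round(1),'depth',pt(b,u,v).round(1))
g=(T['sL']+T['sR'])/2; j=(T['jL']+T['jR'])/2
print('grip',g,'jaw',j,np.linalg.norm(g-T['piv']),np.linalg.norm(j-T['piv']),'sleeve',np.linalg.norm(T['sL']-T['sR']),'jaws',np.linalg.norm(T['jL']-T['jR']))
d=(j-T['piv']);print('yaw',np.arctan2(d[1],d[0]))
for n,u,v,z in[('tin',341,288,27),('reel',375,291,36),('puck',439,223,14),('elbow',250,204,9),('cable',300,240,20),('cable2',340,263,20),('cableL',160,210,150)]: print(n,pt(b,u,v,z).round(),pt(b,u,v).round())
```

```text
knob [509.   78.8 171. ] depth [508.8  78.8 172.6]
lens [542.8  49.2 137. ] depth [542.4  49.2 139.2]
c_farleft [612.1  72.9  12. ] depth [612.9  73.    8.7]
c_farright [605.3 -14.1  12. ] depth [607.9 -14.7   0.7]
c_nearright [518.   -7.8  12. ] depth [517.8  -7.8  13.5]
post [582.3   7.6 175. ] depth [587.7   6.8 152.2]
size 87.31896409651317 87.53764846152272 yaw -4.4773438457834365 -4.128271881755942
stand origin [546.63737062  53.97187034] hinge [588.13429444   5.72246295] yaw -0.0750981643034847
piv [361.  347.8  34. ] depth [361.  347.9  33.6]
sL [396.9 277.8  34. ] depth [397.  278.3  31.7]
sR [355.3 268.8  34. ] depth [355.3 268.7  34.6]
jL [418.6 190.6  27. ] depth [418.5 190.5  28.4]
jR [371.4 180.8  27. ] depth [371.4 181.   25. ]
grip [376.05610511 273.29017027  34.        ] jaw [394.98567809 185.71957624  27.        ] 76.02058194508496 165.75792177764416 sleeve 42.55925082548656 jaws 48.173404176158094
yaw -1.3640745783256514
tin [377. -17.  27.] [377. -17.  31.]
reel [371. -97.  36.] [ 372. -101.    3.]
puck [ 539. -257.   14.] [ 540. -258.    9.]
elbow [581. 207.   9.] [581. 208.   7.]
cable [492.  83.  20.] [491.  83.  23.]
cable2 [437. -14.  20.] [439. -15.   3.]
cableL [536. 378. 150.] [525. 359. 206.]
```

```bash
cat >> h.py <<'E'
def plan(wps,grip,start=None):
    """waypoints (X,Y,Z,yaw_deg,nrows) -> rows for a tool pointing down, tilt removed beforehand"""
    s=ctrl.read_state(); p=np.array(s['eef_pos'],float); r=R.from_euler('xyz',s['tool_rot'])
    if start is not None: p=np.array(start[:3],float); r=R.from_euler('xyz',[180,0,start[3]],degrees=True)
    for X,Y,Z,yaw,n in wps:
        p0=p.copy(); r0=r; g=R.from_euler('xyz',[180,0,yaw],degrees=True); rv=(r0.inv()*g).as_rotvec()
        for i in range(1,n+1):
            t=p0+(np.array([X,Y,Z])-p0)*i/n; tr=r0*R.from_rotvec(rv*i/n)
            d=np.round(r.inv().apply(t-p)/300,3); a=np.round((r.inv()*tr).as_rotvec()/(np.pi/2),3)
            print('{'+','.join(f'"{k}":{v:g}' for k,v in zip(['dx','dy','dz','ax','ay','az'],[*d,*a]) if abs(v)>0)+f',"gripper":{grip}'+'},')
            p=p+r.apply(d*300); r=r*R.from_rotvec(a*np.pi/2)
def st():
    s=ctrl.read_state(); print({k:np.round(s[k],2).tolist() for k in('clock','eef_pos','tool_rot','force','width','gripper_force','qpos')})
E
python3 - <<'E'
from h import *
plan([(137,-480,380,16,5),(300,-380,380,5,5),(440,-180,380,-20,6)],1)
E
```

```text
{"dy":-0.1,"dz":-0.085,"gripper":1},
{"dx":-0.001,"dy":-0.101,"dz":-0.085,"gripper":1},
{"dy":-0.1,"dz":-0.085,"ax":-0.001,"gripper":1},
{"dy":-0.1,"dz":-0.084,"gripper":1},
{"dx":-0.001,"dy":-0.1,"dz":-0.085,"gripper":1},
{"dx":0.123,"dy":-0.034,"az":0.024,"gripper":1},
{"dx":0.121,"dy":-0.039,"az":0.025,"gripper":1},
{"dx":0.12,"dy":-0.044,"az":0.024,"gripper":1},
{"dx":0.119,"dy":-0.048,"az":0.025,"gripper":1},
{"dx":0.116,"dy":-0.053,"az":0.024,"gripper":1},
{"dx":0.087,"dy":-0.104,"az":0.046,"gripper":1},
{"dx":0.08,"dy":-0.11,"az":0.047,"gripper":1},
{"dx":0.071,"dy":-0.115,"az":0.046,"gripper":1},
{"dx":0.062,"dy":-0.12,"az":0.046,"gripper":1},
{"dx":0.054,"dy":-0.125,"az":0.046,"gripper":1},
{"dx":0.045,"dy":-0.128,"az":0.047,"gripper":1},
```

>>> step_arm --plan '[{"dy": -0.1, "dz": -0.085, "gripper": 1}, {"dy": -0.1, "dz": -0.085, "gripper": 1}, {"dy": -0.1, "dz": -0.085, "gripper": 1}, {"dy": -0.1, "dz": -0.085, "gripper": 1}, {"dy": -0.1, "dz": -0.085, "gripper": 1}, {"dx": 0.123, "dy": -0.034, "az": 0.024, "gripper": 1}, {"dx": 0.121, "dy": -0.039, "az": 0.025, "gripper": 1}, {"dx": 0.12, "dy": -0.044, "az": 0.024, "gripper": 1}, {"dx": 0.119, "dy": -0.048, "az": 0.025, "gripper": 1}, {"dx": 0.116, "dy": -0.053, "az": 0.024, "gripper": 1}, {"dx": 0.087, "dy": -0.104, "az": 0.046, "gripper": 1}, {"dx": 0.08, "dy": -0.11, "az": 0.047, "gripper": 1}, {"dx": 0.071, "dy": -0.115, "az": 0.046, "gripper": 1}, {"dx": 0.062, "dy": -0.12, "az": 0.046, "gripper": 1}, {"dx": 0.054, "dy": -0.125, "az": 0.046, "gripper": 1}, {"dx": 0.045, "dy": -0.128, "az": 0.047, "gripper": 1}]'

```text
invalid input
```

Run:
```python
from h import *
st()
plan([(509,79,250,-42.6,9),(509,79,250,-42.6,2)],1)
```

```text
{'clock': 0.1, 'eef_pos': [178.82, -624.38, 252.5], 'tool_rot': [-3.14, 0.0, 0.28], 'force': [0.76, -0.01, 0.02], 'width': 85.24, 'gripper_force': 0.0, 'qpos': [1.23, 0.63, 0.04, 1.52, -0.03, 1.0, -0.02]}
{"dx":0.189,"dy":-0.217,"dz":0.001,"az":0.072,"gripper":1},
{"dx":0.164,"dy":-0.237,"dz":0.002,"az":0.073,"gripper":1},
{"dx":0.135,"dy":-0.253,"dz":0.001,"az":0.072,"gripper":1},
{"dx":0.106,"dy":-0.268,"dz":0.001,"az":0.072,"gripper":1},
{"dx":0.075,"dy":-0.278,"dz":0.001,"az":0.073,"gripper":1},
{"dx":0.043,"dy":-0.285,"dz":0.002,"ax":-0.001,"ay":0.001,"az":0.072,"gripper":1},
{"dx":0.01,"dy":-0.287,"dz":0.001,"az":0.072,"gripper":1},
{"dx":-0.022,"dy":-0.287,"az":0.073,"gripper":1},
{"dx":-0.055,"dy":-0.283,"dz":0.001,"az":0.072,"gripper":1},
{,"gripper":1},
{,"gripper":1},
```

The call was refused, probably because every row needs all seven keys. I'll send complete rows.

>>> step_arm --plan '[{"dx": 0, "dy": -0.1, "dz": -0.085, "ax": 0, "ay": 0, "az": 0, "gripper": 1}, {"dx": 0, "dy": -0.1, "dz": -0.085, "ax": 0, "ay": 0, "az": 0, "gripper": 1}, {"dx": 0, "dy": -0.1, "dz": -0.085, "ax": 0, "ay": 0, "az": 0, "gripper": 1}, {"dx": 0, "dy": -0.1, "dz": -0.085, "ax": 0, "ay": 0, "az": 0, "gripper": 1}, {"dx": 0, "dy": -0.1, "dz": -0.085, "ax": 0, "ay": 0, "az": 0, "gripper": 1}, {"dx": 0.123, "dy": -0.034, "dz": 0, "ax": 0, "ay": 0, "az": 0.024, "gripper": 1}, {"dx": 0.121, "dy": -0.039, "dz": 0, "ax": 0, "ay": 0, "az": 0.025, "gripper": 1}, {"dx": 0.12, "dy": -0.044, "dz": 0, "ax": 0, "ay": 0, "az": 0.024, "gripper": 1}, {"dx": 0.119, "dy": -0.048, "dz": 0, "ax": 0, "ay": 0, "az": 0.025, "gripper": 1}, {"dx": 0.116, "dy": -0.053, "dz": 0, "ax": 0, "ay": 0, "az": 0.024, "gripper": 1}, {"dx": 0.087, "dy": -0.104, "dz": 0, "ax": 0, "ay": 0, "az": 0.046, "gripper": 1}, {"dx": 0.08, "dy": -0.11, "dz": 0, "ax": 0, "ay": 0, "az": 0.047, "gripper": 1}, {"dx": 0.071, "dy": -0.115, "dz": 0, "ax": 0, "ay": 0, "az": 0.046, "gripper": 1}, {"dx": 0.062, "dy": -0.12, "dz": 0, "ax": 0, "ay": 0, "az": 0.046, "gripper": 1}, {"dx": 0.054, "dy": -0.125, "dz": 0, "ax": 0, "ay": 0, "az": 0.046, "gripper": 1}, {"dx": 0.045, "dy": -0.128, "dz": 0, "ax": 0, "ay": 0, "az": 0.047, "gripper": 1}]'

```text
clock: 2.1
eef_pos: [441.3, -179.3, 380.6]
tool_rot: [3.142, 0.0, -0.352]
force: [0.1, -0.0, -0.5]
width: 85.7
gripper_force: 0.0
```

```bash
sed -i "s/ if abs(v)>0)/)/" h.py
python3 - <<'E'
from h import *
st()
plan([(509,79,250,-42.6,9)],1)
E
```

```text
{'clock': 2.1, 'eef_pos': [441.3, -179.34, 380.62], 'tool_rot': [3.14, 0.0, -0.35], 'force': [0.08, -0.02, -0.49], 'width': 85.67, 'gripper_force': 0.0, 'qpos': [0.4, 0.24, -0.09, 1.79, 0.02, 1.11, -1.62]}
{"dx":-0.009,"dy":-0.098,"dz":0.048,"ax":0,"ay":0,"az":0.028,"gripper":1},
{"dx":-0.014,"dy":-0.098,"dz":0.049,"ax":0,"ay":0,"az":0.027,"gripper":1},
{"dx":-0.018,"dy":-0.098,"dz":0.048,"ax":0,"ay":0,"az":0.028,"gripper":1},
{"dx":-0.022,"dy":-0.096,"dz":0.048,"ax":0,"ay":0,"az":0.028,"gripper":1},
{"dx":-0.027,"dy":-0.095,"dz":0.049,"ax":0,"ay":0,"az":0.027,"gripper":1},
{"dx":-0.03,"dy":-0.095,"dz":0.048,"ax":0,"ay":0,"az":0.028,"gripper":1},
{"dx":-0.035,"dy":-0.092,"dz":0.049,"ax":0,"ay":0,"az":0.028,"gripper":1},
{"dx":-0.038,"dy":-0.091,"dz":0.048,"ax":0,"ay":0,"az":0.028,"gripper":1},
{"dx":-0.043,"dy":-0.09,"dz":0.048,"ax":0,"ay":0,"az":0.027,"gripper":1},
```

>>> step_arm --plan '[{"dx": -0.009, "dy": -0.098, "dz": 0.048, "ax": 0, "ay": 0, "az": 0.028, "gripper": 1}, {"dx": -0.014, "dy": -0.098, "dz": 0.049, "ax": 0, "ay": 0, "az": 0.027, "gripper": 1}, {"dx": -0.018, "dy": -0.098, "dz": 0.048, "ax": 0, "ay": 0, "az": 0.028, "gripper": 1}, {"dx": -0.022, "dy": -0.096, "dz": 0.048, "ax": 0, "ay": 0, "az": 0.028, "gripper": 1}, {"dx": -0.027, "dy": -0.095, "dz": 0.049, "ax": 0, "ay": 0, "az": 0.027, "gripper": 1}, {"dx": -0.03, "dy": -0.095, "dz": 0.048, "ax": 0, "ay": 0, "az": 0.028, "gripper": 1}, {"dx": -0.035, "dy": -0.092, "dz": 0.049, "ax": 0, "ay": 0, "az": 0.028, "gripper": 1}, {"dx": -0.038, "dy": -0.091, "dz": 0.048, "ax": 0, "ay": 0, "az": 0.028, "gripper": 1}, {"dx": -0.043, "dy": -0.09, "dz": 0.048, "ax": 0, "ay": 0, "az": 0.027, "gripper": 1}, {"dx": 0, "dy": 0, "dz": 0, "ax": 0, "ay": 0, "az": 0, "gripper": 1}]'

```text
clock: 3.35
eef_pos: [507.3, 80.7, 249.0]
tool_rot: [3.14, 0.002, -0.736]
force: [-0.1, -0.9, 0.4]
width: 85.2
gripper_force: 0.0
```

Run:
```python
from h import *
st(); w=save('wrist','w1'); print(w['fx'],w['cx'],w['cy'],w['T_tool_cam'].round(3).tolist())
plan([(509,79,166,-42.6,4)],1)
```

```text
{'clock': 3.35, 'eef_pos': [507.31, 80.72, 248.98], 'tool_rot': [3.14, 0.0, -0.74], 'force': [-0.08, -0.92, 0.42], 'width': 85.23, 'gripper_force': 0.0, 'qpos': [-0.14, 0.44, -0.1, 1.89, 0.06, 0.81, -2.58]}
371.64829954431775 318.51532961226957 239.5528981979146 [[-0.001, -0.945, -0.328, 85.025], [1.0, -0.001, 0.0, 1.111], [-0.0, -0.328, 0.945, -119.901], [0.0, 0.0, 0.0, 1.0]]
{"dx":0.001,"dy":-0.001,"dz":0.07,"ax":0,"ay":0,"az":0.001,"gripper":1},
{"dx":0.001,"dy":-0.001,"dz":0.069,"ax":0,"ay":0,"az":0.001,"gripper":1},
{"dx":0.001,"dy":-0.001,"dz":0.07,"ax":0.001,"ay":0.001,"az":0.001,"gripper":1},
{"dx":0.001,"dy":-0.001,"dz":0.07,"ax":-0,"ay":-0,"az":0,"gripper":1},
```

View pics/w1.png

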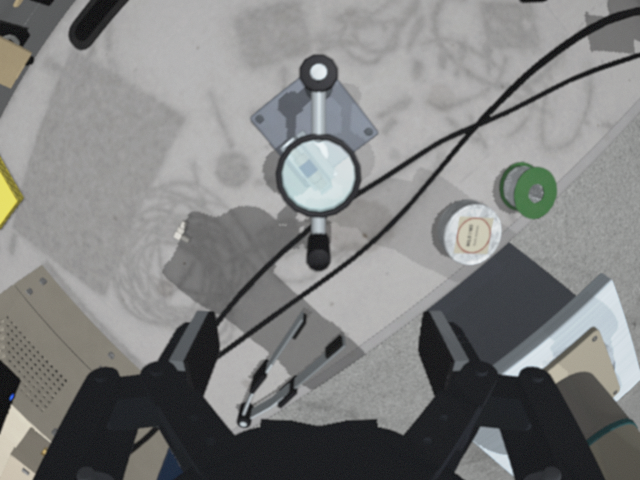

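The wrist view shows the knob (top at about 319,258) and the post (319,70) lined up on the tool's x axis. I'll check the knob with the wrist calibration.

```bash
cat >> h.py <<'E'
def wpt(w,u,v,z,s=None):
    s=s or ctrl.read_state(); x,y=u-w['cx'],v-w['cy']; r=np.hypot(x,y); th=r/w['fx']
    d=np.array([np.sin(th)*x/r,np.sin(th)*y/r,np.cos(th)]); T=w['T_tool_cam']; Rt=R.from_euler('xyz',s['tool_rot'])
    o=Rt.apply(T[:3,3])+s['eef_pos']; d=Rt.apply(T[:3,:3]@d); return o+d*(z-o[2])/d[2]
E
python3 - <<'E'
from h import *
st(); w=load('w1')
print(wpt(w,319,259,171),wpt(w,319,71,175),wpt(w,318,175,137))
for u,v in((253,120),(376,131)): print(wpt(w,u,v,12))
E
```

```text
{'clock': 3.4, 'eef_pos': [507.47, 78.81, 249.59], 'tool_rot': [3.14, 0.0, -0.74], 'force': [-0.18, -1.21, 0.48], 'width': 85.67, 'gripper_force': 0.0, 'qpos': [-0.14, 0.44, -0.1, 1.89, 0.06, 0.81, -2.58]}
[509.43054184  74.94613975 171.        ] [586.41080326   4.85591398 175.        ] [541.65785253  46.30573513 137.        ]
[608.61643492  69.0931456   12.        ]
[521.38693672 -10.38294775  12.        ]
```

>>> step_arm --plan '[{"dx": 0.001, "dy": 0, "dz": 0.07, "ax": 0, "ay": 0, "az": 0, "gripper": 1}, {"dx": 0.001, "dy": 0, "dz": 0.07, "ax": 0, "ay": 0, "az": 0, "gripper": 1}, {"dx": 0.001, "dy": 0, "dz": 0.07, "ax": 0, "ay": 0, "az": 0, "gripper": 1}, {"dx": 0, "dy": 0, "dz": 0.07, "ax": 0, "ay": 0, "az": 0, "gripper": 1}, {"dx": 0, "dy": 0, "dz": 0, "ax": 0, "ay": 0, "az": 0, "gripper": 0.3}, {"dx": 0, "dy": 0, "dz": 0, "ax": 0, "ay": 0, "az": 0, "gripper": 0.3}, {"dx": 0, "dy": 0, "dz": 0, "ax": 0, "ay": 0, "az": 0, "gripper": 0.3}, {"dx": 0, "dy": 0, "dz": 0, "ax": 0, "ay": 0, "az": 0, "gripper": 0.3}]'

```text
clock: 4.4
eef_pos: [509.1, 77.5, 167.0]
tool_rot: [-3.141, -0.001, -0.741]
force: [-0.1, 0.1, -0.4]
width: 25.2
gripper_force: 0.0
```

Run:
```python
from h import *
st(); s=ctrl.read_state()
h=np.array([587.,5.5]); p=s['eef_pos'][:2]-h; a0=np.arctan2(p[1],p[0]); r=np.hypot(*p); print(r,np.degrees(a0)); y0=np.degrees(s['tool_rot'][2])
w=[]
for i in range(1,15):
    d=1.55*i/14; w.append((h[0]+107*np.cos(a0+d),h[1]+107*np.sin(a0+d),s['eef_pos'][2],y0+np.degrees(d),1))
plan(w,0.3)
```

```text
{'clock': 4.4, 'eef_pos': [509.05, 77.51, 167.02], 'tool_rot': [-3.14, -0.0, -0.74], 'force': [-0.1, 0.14, -0.38], 'width': 25.24, 'gripper_force': 0.0, 'qpos': [-0.15, 0.56, -0.09, 1.98, 0.08, 0.61, -2.6]}
106.12142278194513 137.2669537986922
{"dx":-0.001,"dy":0.039,"dz":-0,"ax":-0.001,"ay":-0.001,"az":-0.07,"gripper":0.3},
{"dx":0.002,"dy":0.04,"dz":-0,"ax":0,"ay":0,"az":-0.071,"gripper":0.3},
{"dx":0.002,"dy":0.039,"dz":-0,"ax":0,"ay":0.001,"az":-0.07,"gripper":0.3},
{"dx":0.002,"dy":0.04,"dz":0,"ax":0,"ay":-0,"az":-0.071,"gripper":0.3},
{"dx":0.002,"dy":0.039,"dz":0,"ax":0,"ay":-0,"az":-0.07,"gripper":0.3},
{"dx":0.002,"dy":0.04,"dz":0,"ax":0,"ay":-0,"az":-0.071,"gripper":0.3},
{"dx":0.002,"dy":0.039,"dz":0,"ax":0,"ay":-0,"az":-0.07,"gripper":0.3},
{"dx":0.002,"dy":0.039,"dz":0,"ax":0,"ay":-0,"az":-0.071,"gripper":0.3},
{"dx":0.002,"dy":0.04,"dz":0,"ax":0.001,"ay":-0,"az":-0.07,"gripper":0.3},
{"dx":0.002,"dy":0.039,"dz":0,"ax":-0,"ay":-0,"az":-0.071,"gripper":0.3},
{"dx":0.002,"dy":0.04,"dz":0,"ax":-0,"ay":-0,"az":-0.07,"gripper":0.3},
{"dx":0.002,"dy":0.039,"dz":0,"ax":-0,"ay":-0,"az":-0.071,"gripper":0.3},
{"dx":0.002,"dy":0.039,"dz":0,"ax":-0,"ay":-0,"az":-0.07,"gripper":0.3},
{"dx":0.002,"dy":0.04,"dz":0,"ax":-0,"ay":-0,"az":-0.071,"gripper":0.3},
```

>>> step_arm --plan '[{"dx": 0, "dy": 0.04, "dz": 0, "ax": 0, "ay": 0, "az": -0.07, "gripper": 0.3}, {"dx": 0.002, "dy": 0.04, "dz": 0, "ax": 0, "ay": 0, "az": -0.071, "gripper": 0.3}, {"dx": 0.002, "dy": 0.039, "dz": 0, "ax": 0, "ay": 0, "az": -0.07, "gripper": 0.3}, {"dx": 0.002, "dy": 0.04, "dz": 0, "ax": 0, "ay": 0, "az": -0.071, "gripper": 0.3}, {"dx": 0.002, "dy": 0.039, "dz": 0, "ax": 0, "ay": 0, "az": -0.07, "gripper": 0.3}, {"dx": 0.002, "dy": 0.04, "dz": 0, "ax": 0, "ay": 0, "az": -0.071, "gripper": 0.3}, {"dx": 0.002, "dy": 0.039, "dz": 0, "ax": 0, "ay": 0, "az": -0.07, "gripper": 0.3}, {"dx": 0.002, "dy": 0.039, "dz": 0, "ax": 0, "ay": 0, "az": -0.071, "gripper": 0.3}, {"dx": 0.002, "dy": 0.04, "dz": 0, "ax": 0, "ay": 0, "az": -0.07, "gripper": 0.3}, {"dx": 0.002, "dy": 0.039, "dz": 0, "ax": 0, "ay": 0, "az": -0.071, "gripper": 0.3}, {"dx": 0.002, "dy": 0.04, "dz": 0, "ax": 0, "ay": 0, "az": -0.07, "gripper": 0.3}, {"dx": 0.002, "dy": 0.039, "dz": 0, "ax": 0, "ay": 0, "az": -0.071, "gripper": 0.3}, {"dx": 0.002, "dy": 0.039, "dz": 0, "ax": 0, "ay": 0, "az": -0.07, "gripper": 0.3}, {"dx": 0.002, "dy": 0.04, "dz": 0, "ax": 0, "ay": 0, "az": -0.071, "gripper": 0.3}, {"dx": 0, "dy": 0, "dz": 0, "ax": 0, "ay": 0, "az": 0, "gripper": 0.3}, {"dx": 0, "dy": 0, "dz": 0, "ax": 0, "ay": 0, "az": 0, "gripper": 0.4}]'

```text
clock: 6.4
eef_pos: [512.1, -71.7, 166.4]
tool_rot: [-3.141, 0.0, 0.808]
force: [0.6, 0.1, -0.6]
width: 34.2
gripper_force: 0.0
```

Run:
```python
from h import *
st(); w=save('wrist','w2'); b=save('top','t2')
i=w['color'][:,:,::-1]; j=cv2.resize(b['color'][165:265,270:370,::-1],(480,480),interpolation=cv2.INTER_CUBIC)
cv2.imwrite('pics/w2t2.png',cv2.resize(np.hstack([i[:, 120:520],j]),(792,432)))
```

```text
{'clock': 6.4, 'eef_pos': [512.12, -71.73, 166.43], 'tool_rot': [-3.14, 0.0, 0.81], 'force': [0.62, 0.11, -0.58], 'width': 34.19, 'gripper_force': 0.0, 'qpos': [0.46, 0.62, -0.55, 1.96, 0.49, 0.7, -1.17]}
```

View pics/w2t2.png

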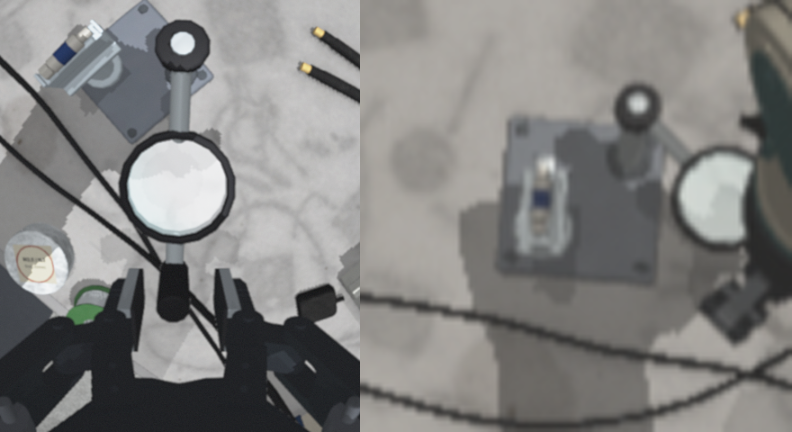

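The magnifier is swung aside, with the knob caged between the fingers. The attenuator is uncovered, at about (541,200) in the top half of the picture and (67,54) in the wrist half. I'll compute both.

Run:
```python
from h import *
w=load('w2'); b=load('t2'); q=lambda x,y:(120+x/.9,y/.9)
s=ctrl.read_state()
P=wpt(w,*q(182,43),175);L=wpt(w,*q(178,186),137); d=L-P; print('post',P,'lens',L,np.hypot(*d[:2]),'ang',np.degrees(np.arctan2(d[1],d[0]))%360)
A=[wpt(w,*q(*c),105) for c in((94,30),(45,78))]; d=A[0]-A[1]; print('att wrist',A,np.linalg.norm(d),'yaw',np.degrees(np.arctan2(d[1],d[0])),'mid',(A[0]+A[1])/2)
t=lambda x,y:(270+(x/.9-400)/4.8,165+y/.9/4.8)
A=[pt(b,*t(*c),105) for c in((545,163),(539,232))]; d=A[0]-A[1]; print('att top',A,np.linalg.norm(d),np.degrees(np.arctan2(d[1],d[0])),(A[0]+A[1])/2,'blue',pt(b,*t(541,200),108))
C=[pt(b,*t(*c),12) for c in((510,119),(665,133),(657,283),(499,272))]; print(np.round(C,1))
e=C[0]-C[1]; print('yaws',np.degrees(np.arctan2(-e[0],e[1]))); e=C[1]-C[2]; print(np.degrees(np.arctan2(e[1],e[0])));e=C[0]-C[3]; print(np.degrees(np.arctan2(e[1],e[0])), np.mean(C,0))
# blue mask centroid in the top image
c=b['color'].astype(int)[195:225,295:335]; m=(c[...,2]-c[...,0]>25); print(m.sum())
v,u=np.nonzero(m); print(u.mean()+295,v.mean()+195, pt(b,u.mean()+295,v.mean()+195,108))
plan([(*s['eef_pos'][:2],250,46.3,3)],1)
```

```text
post [584.88989705   2.90129638 175.        ] lens [543.85586554 -38.08076069 137.        ] 57.99414404744566 ang 224.96369108828674
att wrist [array([566.53313163,  51.23650443, 105.        ]), array([528.62307295,  53.26804582, 105.        ])] 37.96445324579428 yaw -3.0674581245881876 mid [547.57810229  52.25227513 105.        ]
att top [array([566.23225345,  52.31005127, 105.        ]), array([529.65075444,  54.88036098, 105.        ])] 36.671686100065365 -4.019142793568982 [547.94150394  53.59520612 105.        ] blue [546.00367259  54.06364924 108.        ]
[[610.8  73.6  12. ]
 [604.1 -14.9  12. ]
 [517.5 -11.1  12. ]
 [522.5  78.3  12. ]]
yaws -4.316065379341258
-2.551340053592599
-3.043609982846763 [563.7069949   31.44970643  12.        ]
4
311.5 210.5 [547.80549968  54.98479742 108.        ]
{"dx":-0,"dy":-0,"dz":-0.093,"ax":-0,"ay":0,"az":0,"gripper":1},
{"dx":-0,"dy":-0,"dz":-0.093,"ax":-0,"ay":0,"az":0.001,"gripper":1},
{"dx":-0,"dy":-0,"dz":-0.092,"ax":-0,"ay":0,"az":-0,"gripper":1},
```

Run:
```python
from h import *
s=ctrl.read_state();p=s['eef_pos']
plan([(p[0],p[1],270,46.3,3),(440,100,270,75,6),(376,274,200,101.8,6)],1)
```

```text
{"dx":-0,"dy":-0,"dz":-0.115,"ax":-0,"ay":0,"az":0,"gripper":1},
{"dx":-0,"dy":-0,"dz":-0.115,"ax":-0,"ay":0,"az":0.001,"gripper":1},
{"dx":-0,"dy":-0,"dz":-0.115,"ax":-0,"ay":0,"az":-0,"gripper":1},
{"dx":0.041,"dy":-0.095,"dz":-0,"ax":-0,"ay":0,"az":-0.053,"gripper":1},
{"dx":0.049,"dy":-0.091,"dz":-0,"ax":-0,"ay":0,"az":-0.053,"gripper":1},
{"dx":0.056,"dy":-0.087,"dz":-0,"ax":-0,"ay":0,"az":-0.054,"gripper":1},
{"dx":0.064,"dy":-0.081,"dz":-0,"ax":-0,"ay":0,"az":-0.053,"gripper":1},
{"dx":0.07,"dy":-0.076,"dz":-0,"ax":-0,"ay":0,"az":-0.053,"gripper":1},
{"dx":0.076,"dy":-0.07,"dz":-0,"ax":-0,"ay":0,"az":-0.053,"gripper":1},
{"dx":0.084,"dy":-0.059,"dz":0.039,"ax":-0,"ay":0,"az":-0.05,"gripper":1},
{"dx":0.089,"dy":-0.053,"dz":0.039,"ax":-0,"ay":0,"az":-0.049,"gripper":1},
{"dx":0.092,"dy":-0.046,"dz":0.039,"ax":-0,"ay":0,"az":-0.05,"gripper":1},
{"dx":0.096,"dy":-0.038,"dz":0.038,"ax":-0,"ay":0,"az":-0.05,"gripper":1},
{"dx":0.098,"dy":-0.031,"dz":0.039,"ax":-0,"ay":0,"az":-0.049,"gripper":1},
{"dx":0.1,"dy":-0.023,"dz":0.039,"ax":-0,"ay":0,"az":-0.05,"gripper":1},
```

>>> step_arm --plan '[{"dx": 0, "dy": 0, "dz": -0.115, "ax": 0, "ay": 0, "az": 0, "gripper": 1}, {"dx": 0, "dy": 0, "dz": -0.115, "ax": 0, "ay": 0, "az": 0, "gripper": 1}, {"dx": 0, "dy": 0, "dz": -0.115, "ax": 0, "ay": 0, "az": 0, "gripper": 1}, {"dx": 0.041, "dy": -0.095, "dz": 0, "ax": 0, "ay": 0, "az": -0.053, "gripper": 1}, {"dx": 0.049, "dy": -0.091, "dz": 0, "ax": 0, "ay": 0, "az": -0.053, "gripper": 1}, {"dx": 0.056, "dy": -0.087, "dz": 0, "ax": 0, "ay": 0, "az": -0.054, "gripper": 1}, {"dx": 0.064, "dy": -0.081, "dz": 0, "ax": 0, "ay": 0, "az": -0.053, "gripper": 1}, {"dx": 0.07, "dy": -0.076, "dz": 0, "ax": 0, "ay": 0, "az": -0.053, "gripper": 1}, {"dx": 0.076, "dy": -0.07, "dz": 0, "ax": 0, "ay": 0, "az": -0.053, "gripper": 1}, {"dx": 0.084, "dy": -0.059, "dz": 0.039, "ax": 0, "ay": 0, "az": -0.05, "gripper": 1}, {"dx": 0.089, "dy": -0.053, "dz": 0.039, "ax": 0, "ay": 0, "az": -0.049, "gripper": 1}, {"dx": 0.092, "dy": -0.046, "dz": 0.039, "ax": 0, "ay": 0, "az": -0.05, "gripper": 1}, {"dx": 0.096, "dy": -0.038, "dz": 0.038, "ax": 0, "ay": 0, "az": -0.05, "gripper": 1}, {"dx": 0.098, "dy": -0.031, "dz": 0.039, "ax": 0, "ay": 0, "az": -0.049, "gripper": 1}, {"dx": 0.1, "dy": -0.023, "dz": 0.039, "ax": 0, "ay": 0, "az": -0.05, "gripper": 1}, {"dx": 0, "dy": 0, "dz": 0, "ax": 0, "ay": 0, "az": 0, "gripper": 1}, {"dx": 0, "dy": 0, "dz": 0, "ax": 0, "ay": 0, "az": 0, "gripper": 1}]'

```text
clock: 8.62
eef_pos: [374.9, 272.9, 199.7]
tool_rot: [-3.141, 0.001, 1.78]
force: [0.1, -0.3, -0.9]
width: 85.6
gripper_force: 0.0
```

Run:
```python
from h import *
st(); save('wrist','w3')
```

```text
{'clock': 8.62, 'eef_pos': [374.87, 272.87, 199.68], 'tool_rot': [-3.14, 0.0, 1.78], 'force': [0.08, -0.3, -0.92], 'width': 85.58, 'gripper_force': 0.0, 'qpos': [-0.11, 0.57, -0.85, 2.06, 0.62, 0.78, -1.13]}
```

View pics/w3.png

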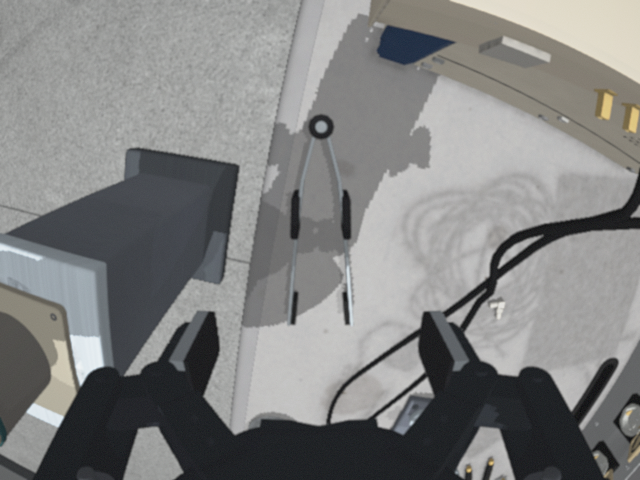

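The tongs lie symmetrically about the image centre column: pivot (320.5,127), sleeves (295,214) and (346.5,214), pads (293,307) and (348.5,307).

Run:
```python
from h import *
w=load('w3')
P=wpt(w,320.5,127,34);S=[wpt(w,295,214,25),wpt(w,346.5,214,25)];J=[wpt(w,293,307,20),wpt(w,348.5,307,20)]
g=(S[0]+S[1])/2;j=(J[0]+J[1])/2;d=j-P
print(P,g,j,np.linalg.norm((g-P)[:2]),np.linalg.norm(d[:2]),np.linalg.norm(S[0]-S[1]),'yaw',np.degrees(np.arctan2(d[1],d[0]))+180)
plan([(376,274,27,101.9,7)],1)
```

```text
[360.51711198 345.64437331  34.        ] [375.48355835 276.05681761  25.        ] [394.23359236 187.94141133  20.        ] 71.17880600591893 161.26693791681265 42.37320631098068 yaw 102.06800337815132
{"dx":0.001,"dy":0,"dz":0.082,"ax":-0,"ay":0,"az":0,"gripper":1},
{"dx":0,"dy":0.001,"dz":0.083,"ax":-0,"ay":0,"az":0,"gripper":1},
{"dx":0.001,"dy":0,"dz":0.082,"ax":-0,"ay":0,"az":0,"gripper":1},
{"dx":0.001,"dy":0.001,"dz":0.082,"ax":-0,"ay":0,"az":0,"gripper":1},
{"dx":0.001,"dy":0,"dz":0.083,"ax":-0,"ay":0,"az":0,"gripper":1},
{"dx":0,"dy":0.001,"dz":0.082,"ax":-0,"ay":0.001,"az":0,"gripper":1},
{"dx":0.001,"dy":0,"dz":0.082,"ax":-0,"ay":-0,"az":0,"gripper":1},
```

>>> step_arm --plan '[{"dx": 0.001, "dy": 0, "dz": 0.082, "ax": 0, "ay": 0, "az": 0, "gripper": 1}, {"dx": 0, "dy": 0.001, "dz": 0.083, "ax": 0, "ay": 0, "az": 0, "gripper": 1}, {"dx": 0.001, "dy": 0, "dz": 0.082, "ax": 0, "ay": 0, "az": 0, "gripper": 1}, {"dx": 0.001, "dy": 0.001, "dz": 0.082, "ax": 0, "ay": 0, "az": 0, "gripper": 1}, {"dx": 0.001, "dy": 0, "dz": 0.083, "ax": 0, "ay": 0, "az": 0, "gripper": 1}, {"dx": 0, "dy": 0, "dz": 0.082, "ax": 0, "ay": 0, "az": 0, "gripper": 1}, {"dx": 0.001, "dy": 0, "dz": 0.082, "ax": 0, "ay": 0, "az": 0, "gripper": 1}, {"dx": 0, "dy": 0, "dz": 0, "ax": 0, "ay": 0, "az": 0, "gripper": 0.6}, {"dx": 0, "dy": 0, "dz": 0, "ax": 0, "ay": 0, "az": 0, "gripper": 0.5}, {"dx": 0, "dy": 0, "dz": 0, "ax": 0, "ay": 0, "az": 0, "gripper": 0.49}, {"dx": 0, "dy": 0, "dz": 0, "ax": 0, "ay": 0, "az": 0, "gripper": 0.49}, {"dx": 0, "dy": 0, "dz": 0, "ax": 0, "ay": 0, "az": 0, "gripper": 0.49}]'

```text
clock: 10.18
eef_pos: [376.9, 274.8, 28.7]
tool_rot: [3.139, -0.0, 1.778]
force: [0.9, -0.8, 6.0]
width: 42.0
gripper_force: 9.5
```

>>> step_arm --plan '[{"dx": 0, "dy": 0, "dz": -0.02, "ax": 0, "ay": 0, "az": 0, "gripper": 0.49}, {"dx": 0, "dy": 0, "dz": -0.04, "ax": 0, "ay": 0, "az": 0, "gripper": 0.49}, {"dx": 0, "dy": 0, "dz": -0.06, "ax": 0, "ay": 0, "az": 0, "gripper": 0.49}, {"dx": 0, "dy": 0, "dz": -0.06, "ax": 0, "ay": 0, "az": 0, "gripper": 0.49}, {"dx": 0, "dy": 0, "dz": -0.06, "ax": 0, "ay": 0, "az": 0, "gripper": 0.49}, {"dx": 0, "dy": 0, "dz": -0.06, "ax": 0, "ay": 0, "az": 0, "gripper": 0.49}, {"dx": 0, "dy": 0, "dz": -0.06, "ax": 0, "ay": 0, "az": 0, "gripper": 0.49}, {"dx": 0, "dy": 0, "dz": -0.06, "ax": 0, "ay": 0, "az": 0, "gripper": 0.49}, {"dx": 0, "dy": 0, "dz": -0.06, "ax": 0, "ay": 0, "az": 0, "gripper": 0.49}, {"dx": 0, "dy": 0, "dz": -0.06, "ax": 0, "ay": 0, "az": 0, "gripper": 0.49}, {"dx": 0, "dy": 0, "dz": -0.06, "ax": 0, "ay": 0, "az": 0, "gripper": 0.49}, {"dx": 0, "dy": 0, "dz": -0.04, "ax": 0, "ay": 0, "az": 0, "gripper": 0.49}, {"dx": 0, "dy": 0, "dz": 0, "ax": 0, "ay": 0, "az": 0, "gripper": 0.49}]'

```text
clock: 11.8
eef_pos: [376.1, 274.8, 220.0]
tool_rot: [3.14, -0.001, 1.779]
force: [0.4, 0.2, -0.9]
width: 42.1
gripper_force: 7.9
```

Run:
```python
from h import *
st(); w=save('wrist','w4')
d=w['range_z']; print(d[127,320],d[205:225:5,295],d[307,293])
plan([(410,40,222,101.9,7),(410,50,222,176.2,8)],0.49)
```

```text
{'clock': 11.8, 'eef_pos': [376.07, 274.81, 220.04], 'tool_rot': [3.14, -0.0, 1.78], 'force': [0.45, 0.21, -0.85], 'width': 42.05, 'gripper_force': 7.87, 'qpos': [-0.09, 0.55, -0.88, 2.04, 0.58, 0.82, -1.1]}
109.37072 [126.53524 126.37016 125.66277 127.58   ] 386.34238
{"dx":-0.113,"dy":-0.007,"dz":-0.001,"ax":0,"ay":0,"az":0,"gripper":0.49},
{"dx":-0.112,"dy":-0.007,"dz":-0.002,"ax":0,"ay":0,"az":0,"gripper":0.49},
{"dx":-0.113,"dy":-0.007,"dz":-0.001,"ax":0,"ay":0,"az":0,"gripper":0.49},
{"dx":-0.112,"dy":-0.007,"dz":-0.001,"ax":0,"ay":0,"az":0,"gripper":0.49},
{"dx":-0.113,"dy":-0.008,"dz":-0.001,"ax":0,"ay":0,"az":0,"gripper":0.49},
{"dx":-0.113,"dy":-0.007,"dz":-0.002,"ax":0,"ay":0,"az":0,"gripper":0.49},
{"dx":-0.112,"dy":-0.007,"dz":-0.001,"ax":0,"ay":0,"az":0,"gripper":0.49},
{"dx":0.004,"dy":0.001,"dz":0,"ax":0,"ay":0,"az":-0.103,"gripper":0.49},
{"dx":0.004,"dy":0.001,"dz":0,"ax":0,"ay":0,"az":-0.103,"gripper":0.49},
{"dx":0.003,"dy":0.003,"dz":0,"ax":0,"ay":0,"az":-0.104,"gripper":0.49},
{"dx":0.004,"dy":0.002,"dz":0,"ax":0,"ay":0,"az":-0.103,"gripper":0.49},
{"dx":0.002,"dy":0.003,"dz":0,"ax":0,"ay":0,"az":-0.103,"gripper":0.49},
{"dx":0.002,"dy":0.004,"dz":0,"ax":0,"ay":0,"az":-0.103,"gripper":0.49},
{"dx":0.002,"dy":0.004,"dz":0,"ax":0,"ay":0,"az":-0.103,"gripper":0.49},
{"dx":0.001,"dy":0.004,"dz":0,"ax":0,"ay":0,"az":-0.103,"gripper":0.49},
```

View pics/w4.png

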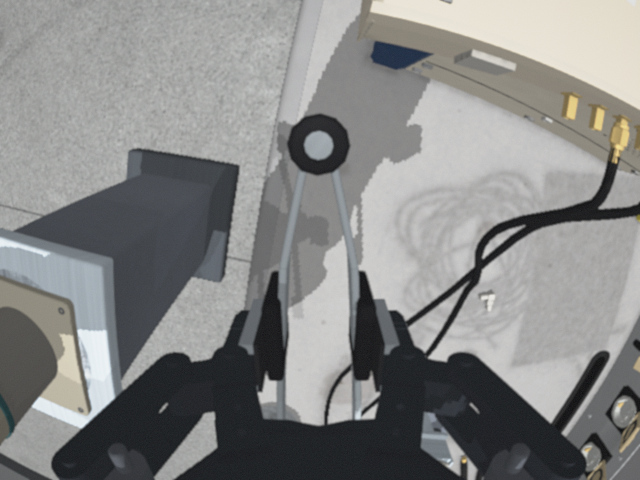

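The tongs are held squarely, with the pivot at (319,144). Next I check their pitch in the fingers.

Run:
```python
from h import *
w=load('w4'); T=w['T_tool_cam']
def tp(u,v):
    x,y=u-w['cx'],v-w['cy']; r=np.hypot(x,y); th=r/w['fx']; d=np.array([np.tan(th)*x/r,np.tan(th)*y/r,1])*w['range_z'][v,u]
    return (T[:3,:3]@d+T[:3,3]).round(1)
for p in((319,144),(316,140),(298,200),(338,200),(290,240),(264,300),(372,300)): print(p,tp(*p))
plan([(430,45,222,101.9,7),(430,52,222,176.2,8)],0.49)
```

```text
(319, 144) [75.2 -0.7 -6.5]
(316, 140) [76.4 -1.6 -6.8]
(298, 200) [55.7 -7.8  1.9]
(338, 200) [55.7  5.7  2. ]
(290, 240) [ 40.9 -10.9   3.5]
(264, 300) [ 18.4 -21.1   0.6]
(372, 300) [17.8 19.1  1.7]
{"dx":-0.112,"dy":0.003,"dz":-0.001,"ax":0,"ay":0,"az":0,"gripper":0.49},
{"dx":-0.112,"dy":0.002,"dz":-0.001,"ax":0,"ay":0,"az":0,"gripper":0.49},
{"dx":-0.113,"dy":0.003,"dz":-0.002,"ax":0,"ay":0,"az":0,"gripper":0.49},
{"dx":-0.112,"dy":0.003,"dz":-0.001,"ax":0,"ay":0,"az":0,"gripper":0.49},
{"dx":-0.112,"dy":0.002,"dz":-0.001,"ax":0,"ay":0,"az":0,"gripper":0.49},
{"dx":-0.112,"dy":0.003,"dz":-0.001,"ax":0,"ay":0,"az":0,"gripper":0.49},
{"dx":-0.113,"dy":0.003,"dz":-0.002,"ax":0,"ay":0,"az":0,"gripper":0.49},
{"dx":0.003,"dy":0.001,"dz":0,"ax":0,"ay":0,"az":-0.103,"gripper":0.49},
{"dx":0.003,"dy":0.001,"dz":0,"ax":0,"ay":0,"az":-0.103,"gripper":0.49},
{"dx":0.002,"dy":0.001,"dz":0,"ax":0,"ay":0,"az":-0.104,"gripper":0.49},
{"dx":0.003,"dy":0.002,"dz":0,"ax":0,"ay":0,"az":-0.103,"gripper":0.49},
{"dx":0.002,"dy":0.002,"dz":0,"ax":0,"ay":0,"az":-0.103,"gripper":0.49},
{"dx":0.001,"dy":0.003,"dz":0,"ax":0,"ay":0,"az":-0.103,"gripper":0.49},
{"dx":0.001,"dy":0.002,"dz":0,"ax":0,"ay":0,"az":-0.103,"gripper":0.49},
{"dx":0.001,"dy":0.003,"dz":0,"ax":0,"ay":0,"az":-0.103,"gripper":0.49},
```

>>> step_arm --plan '[{"dx": -0.112, "dy": 0.003, "dz": -0.001, "ax": 0, "ay": 0, "az": 0, "gripper": 0.49}, {"dx": -0.112, "dy": 0.002, "dz": -0.001, "ax": 0, "ay": 0, "az": 0, "gripper": 0.49}, {"dx": -0.113, "dy": 0.003, "dz": -0.001, "ax": 0, "ay": 0, "az": 0, "gripper": 0.49}, {"dx": -0.112, "dy": 0.003, "dz": -0.001, "ax": 0, "ay": 0, "az": 0, "gripper": 0.49}, {"dx": -0.112, "dy": 0.002, "dz": -0.001, "ax": 0, "ay": 0, "az": 0, "gripper": 0.49}, {"dx": -0.112, "dy": 0.003, "dz": -0.001, "ax": 0, "ay": 0, "az": 0, "gripper": 0.49}, {"dx": -0.113, "dy": 0.003, "dz": -0.001, "ax": 0, "ay": 0, "az": 0, "gripper": 0.49}, {"dx": 0.003, "dy": 0.001, "dz": 0, "ax": 0, "ay": 0, "az": -0.103, "gripper": 0.49}, {"dx": 0.003, "dy": 0.001, "dz": 0, "ax": 0, "ay": 0, "az": -0.103, "gripper": 0.49}, {"dx": 0.002, "dy": 0.001, "dz": 0, "ax": 0, "ay": 0, "az": -0.104, "gripper": 0.49}, {"dx": 0.003, "dy": 0.002, "dz": 0, "ax": 0, "ay": 0, "az": -0.103, "gripper": 0.49}, {"dx": 0.002, "dy": 0.002, "dz": 0, "ax": 0, "ay": 0, "az": -0.103, "gripper": 0.49}, {"dx": 0.001, "dy": 0.003, "dz": 0, "ax": 0, "ay": 0, "az": -0.103, "gripper": 0.49}, {"dx": 0.001, "dy": 0.002, "dz": 0, "ax": 0, "ay": 0, "az": -0.103, "gripper": 0.49}, {"dx": 0.001, "dy": 0.003, "dz": 0, "ax": 0, "ay": 0, "az": -0.103, "gripper": 0.49}, {"dx": 0, "dy": 0, "dz": 0, "ax": 0, "ay": 0, "az": 0, "gripper": 0.49}]'

```text
clock: 13.85
eef_pos: [429.5, 52.1, 220.6]
tool_rot: [3.141, -0.002, 3.073]
force: [0.2, 0.1, -1.1]
width: 41.8
gripper_force: 7.9
```

Run:
```python
from h import *
st(); plan([(457.7,60,175,176.3,5)],0.49)
```

```text
{'clock': 13.85, 'eef_pos': [429.53, 52.1, 220.59], 'tool_rot': [3.14, -0.0, 3.07], 'force': [0.17, 0.09, -1.13], 'width': 41.76, 'gripper_force': 7.87, 'qpos': [0.61, 0.64, -1.21, 2.11, 0.77, 0.94, 0.47]}
{"dx":-0.018,"dy":0.007,"dz":0.03,"ax":0,"ay":-0,"az":-0,"gripper":0.49},
{"dx":-0.019,"dy":0.006,"dz":0.031,"ax":0,"ay":-0,"az":-0.001,"gripper":0.49},
{"dx":-0.018,"dy":0.007,"dz":0.03,"ax":0,"ay":-0.001,"az":-0,"gripper":0.49},
{"dx":-0.019,"dy":0.006,"dz":0.03,"ax":0,"ay":0,"az":-0.001,"gripper":0.49},
{"dx":-0.018,"dy":0.007,"dz":0.031,"ax":0,"ay":0,"az":-0,"gripper":0.49},
```

>>> step_arm --plan '[{"dx": -0.018, "dy": 0.007, "dz": 0.03, "ax": 0, "ay": 0, "az": 0, "gripper": 0.49}, {"dx": -0.018, "dy": 0.007, "dz": 0.03, "ax": 0, "ay": 0, "az": 0, "gripper": 0.49}]'

```text
clock: 14.1
eef_pos: [441.5, 55.6, 202.4]
tool_rot: [-3.141, -0.0, 3.073]
force: [0.5, -0.1, -1.7]
width: 41.9
gripper_force: 7.9
```

Run:
```python
from h import *
st(); plan([(457.7,60,175,176.3,3)],0.49)
```

```text
{'clock': 14.1, 'eef_pos': [441.47, 55.57, 202.43], 'tool_rot': [-3.14, -0.0, 3.07], 'force': [0.48, -0.11, -1.72], 'width': 41.86, 'gripper_force': 7.87, 'qpos': [0.57, 0.68, -1.16, 2.1, 0.81, 0.92, 0.43]}
{"dx":-0.018,"dy":0.006,"dz":0.03,"ax":-0,"ay":-0,"az":-0.001,"gripper":0.49},
{"dx":-0.017,"dy":0.006,"dz":0.031,"ax":-0,"ay":-0,"az":-0.001,"gripper":0.49},
{"dx":-0.018,"dy":0.006,"dz":0.03,"ax":-0,"ay":-0,"az":-0,"gripper":0.49},
```

q3 is moving away from its limit, so I go on.

>>> step_arm --plan '[{"dx": -0.018, "dy": 0.006, "dz": 0.03, "ax": 0, "ay": 0, "az": -0.001, "gripper": 0.49}, {"dx": -0.017, "dy": 0.006, "dz": 0.031, "ax": 0, "ay": 0, "az": -0.001, "gripper": 0.49}, {"dx": -0.018, "dy": 0.006, "dz": 0.03, "ax": 0, "ay": 0, "az": 0, "gripper": 0.49}, {"dx": 0, "dy": 0, "dz": 0, "ax": 0, "ay": 0, "az": 0, "gripper": 0.49}]'

```text
clock: 14.6
eef_pos: [457.3, 60.2, 175.2]
tool_rot: [3.141, -0.001, 3.078]
force: [-1.1, -0.1, -1.5]
width: 41.9
gripper_force: 7.9
```

Run:
```python
from h import *
st(); b=save('top','t5'); s=save('scene','s5')
j=cv2.resize(b['color'][165:265,270:350,::-1],(400,500),interpolation=cv2.INTER_CUBIC)
k=cv2.resize(s['color'][180:280,265:345,::-1],(400,500),interpolation=cv2.INTER_CUBIC)
cv2.imwrite('pics/t5.png',np.hstack([j,k])); plan([(457.7,60,122.7,176.3,6)],0.49)
```

```text
{'clock': 14.6, 'eef_pos': [457.32, 60.15, 175.22], 'tool_rot': [3.14, -0.0, 3.08], 'force': [-1.13, -0.09, -1.46], 'width': 41.85, 'gripper_force': 7.87, 'qpos': [0.52, 0.73, -1.11, 2.09, 0.87, 0.89, 0.4]}
{"dx":-0,"dy":-0,"dz":0.03,"ax":0,"ay":-0,"az":0,"gripper":0.49},
{"dx":-0.001,"dy":-0,"dz":0.029,"ax":0,"ay":-0,"az":0,"gripper":0.49},
{"dx":0,"dy":-0,"dz":0.03,"ax":0,"ay":-0,"az":0,"gripper":0.49},
{"dx":-0,"dy":-0,"dz":0.029,"ax":0,"ay":-0,"az":0,"gripper":0.49},
{"dx":-0,"dy":-0,"dz":0.03,"ax":0,"ay":-0,"az":0.001,"gripper":0.49},
{"dx":-0.001,"dy":-0,"dz":0.029,"ax":0,"ay":-0,"az":-0,"gripper":0.49},
```

View pics/t5.png

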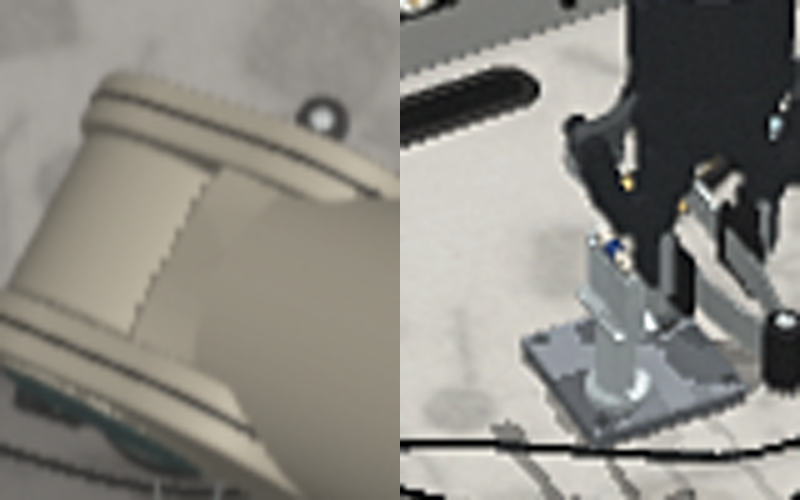

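The arm hides the stand from above. In the scene crop the attenuator is at (615,245) and a dark jaw pad at (677,275). I'll get the pad's position from the depth image.

Run:
```python
from h import *
s=load('s5'); s={k:s[k] for k in s}
for u,v in[(320,229),(320,235),(320,241),(318,235),(322,235),(316,245),(333,247),(341,252),(307,229),(308,231)]:
    print(u,v,s['color'][v,u],pt(s,u,v).round(1))
u,v=np.meshgrid(np.arange(640),np.arange(480)); z=s['range_z']; d=np.stack([(u-s['cx'])/s['fx'],(v-s['cy'])/s['fy'],np.ones_like(z)],-1)*z[...,None]
P=d@s['T'][:3,:3].T+s['T'][:3,3]
m=(P[...,0]>500)&(P[...,0]<575)&(P[...,1]>20)&(P[...,1]<90)&(P[...,2]>118)&(P[...,2]<185)&(z>0)
for x0 in range(500,575,8):
    q=P[m&(P[...,0]>=x0)&(P[...,0]<x0+8)]
    if len(q): print(x0,len(q),'y',q[:,1].min().round(1),q[:,1].max().round(1),'z',q[:,2].min().round(1),q[:,2].max().round(1))
q=P[(z>0)&(abs(P[...,0]-547)<25)&(abs(P[...,1]-53)<8)&(P[...,2]>99)&(P[...,2]<116)]; print('att',len(q),q.min(0),q.max(0),q.mean(0))
```

```text
320 229 [26 27 28] [451.6  79.7 178.8]
320 235 [39 38 38] [442.9  84.9 169.3]
320 241 [42 42 43] [444.1  83.9 150.3]
318 235 [121 125 125] [448.2  87.  166.5]
322 235 [25 26 28] [438.6  82.1 171. ]
316 245 [146 152 153] [575.5  15.   16.7]
333 247 [111 115 114] [402.   74.9 158.5]
341 252 [31 32 32] [370.9  73.6 165.7]
307 229 [ 35  65 128] [548.6  57.9 105.1]
308 231 [218 211 194] [535.3  62.9 109.7]
500 4 y 41.2 42.8 z 153.1 160.1
532 1 y 79.8 79.8 z 159.3 159.3
540 3 y 78.4 79.7 z 154.3 158.0
548 6 y 77.3 79.9 z 153.3 168.4
556 7 y 39.4 78.5 z 153.9 166.5
att 33 [524.35657676  52.8869413   99.08955797] [569.74922362  60.84254153 108.2320148 ] [546.5369674   58.17335353 104.12787673]
```

The jaws straddle the attenuator: the right one's inner face is at about y 39, the left one's outer face at about y 78, and their bottoms are at about z 153, as expected. Descending.

>>> step_arm --plan '[{"dx": 0, "dy": 0, "dz": 0.03, "ax": 0, "ay": 0, "az": 0, "gripper": 0.49}, {"dx": -0.001, "dy": 0, "dz": 0.03, "ax": 0, "ay": 0, "az": 0, "gripper": 0.49}, {"dx": 0, "dy": 0, "dz": 0.03, "ax": 0, "ay": 0, "az": 0, "gripper": 0.49}, {"dx": 0, "dy": 0, "dz": 0.03, "ax": 0, "ay": 0, "az": 0, "gripper": 0.49}, {"dx": 0, "dy": 0, "dz": 0.03, "ax": 0, "ay": 0, "az": 0, "gripper": 0.49}, {"dx": 0, "dy": 0, "dz": 0.025, "ax": 0, "ay": 0, "az": 0, "gripper": 0.49}, {"dx": 0, "dy": 0, "dz": 0, "ax": 0, "ay": 0, "az": 0, "gripper": 0.49}, {"dx": 0, "dy": 0, "dz": 0, "ax": 0, "ay": 0, "az": 0, "gripper": 0.49}]'

```text
clock: 15.7
eef_pos: [457.8, 60.1, 123.6]
tool_rot: [3.141, 0.0, 3.078]
force: [0.1, 0.4, -1.3]
width: 42.1
gripper_force: 7.9
```

Run:
```python
from h import *
st(); s=save('scene','s6')
z=s['range_z'];u,v=np.meshgrid(np.arange(640),np.arange(480)); d=np.stack([(u-s['cx'])/s['fx'],(v-s['cy'])/s['fy'],np.ones_like(z)],-1)*z[...,None]
P=d@s['T'][:3,:3].T+s['T'][:3,3]
m=(z>0)&(P[...,0]>528)&(P[...,0]<570)&(P[...,1]>30)&(P[...,1]<90)&(P[...,2]>95)&(P[...,2]<150)
for p,c in zip(P[m],s['color'][m]): print(p.round().astype(int),c,end='; ')
k=cv2.resize(s['color'][200:250,285:345,::-1],None,fx=10,fy=10,interpolation=cv2.INTER_CUBIC)
cv2.imwrite('pics/s6.png',k)
```

```text
{'clock': 15.7, 'eef_pos': [457.77, 60.11, 123.57], 'tool_rot': [3.14, 0.0, 3.08], 'force': [0.12, 0.41, -1.3], 'width': 42.08, 'gripper_force': 7.88, 'qpos': [0.45, 0.8, -1.01, 2.13, 1.0, 0.81, 0.29]}
[553  41 108] [76 75 73]; [557  79 114] [107 108 106]; [558  78 110] [134 138 134]; [556  79 108] [129 132 129]; [552  79 111] [92 95 95]; [544  55 107] [ 83  89 103]; [559  78 103] [133 135 132]; [557  76 104] [121 126 125]; [537  56 109] [203 199 189]; [549  80 107] [132 137 134]; [537  59 107] [233 228 213]; [533  58 109] [203 200 187]; [550  77 102] [112 114 111]; [531  62 109] [162 158 148]; [532  59 107] [250 246 233]; [532  56 106] [170 167 158]; [550  77  99] [179 178 172]; [529  64 108] [185 182 170]; [530  60 106] [225 220 207]; [545  77  99] [157 155 149]; [536  60  99] [50 51 51]; [529  61 100] [108 111 108];
```

View pics/s6.png

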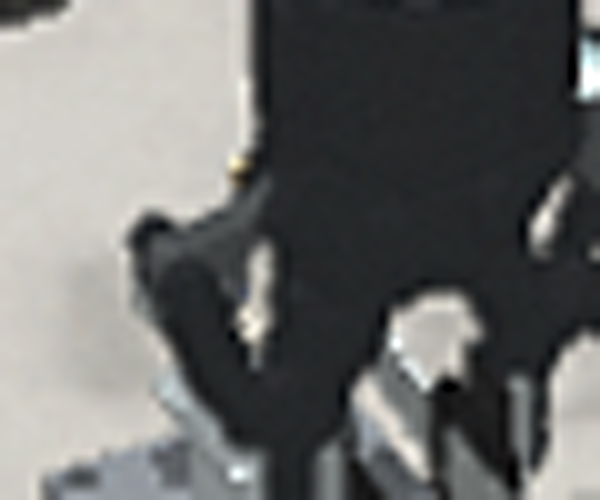

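The attenuator's near end shows at (255,310), between the jaws, and nothing is touching. I lower 1 mm more and close gently.

>>> step_arm --plan '[{"dx": 0, "dy": 0, "dz": 0.004, "ax": 0, "ay": 0, "az": 0, "gripper": 0.46}, {"dx": 0, "dy": 0, "dz": 0, "ax": 0, "ay": 0, "az": 0, "gripper": 0.44}, {"dx": 0, "dy": 0, "dz": 0, "ax": 0, "ay": 0, "az": 0, "gripper": 0.43}, {"dx": 0, "dy": 0, "dz": 0, "ax": 0, "ay": 0, "az": 0, "gripper": 0.42}, {"dx": 0, "dy": 0, "dz": 0, "ax": 0, "ay": 0, "az": 0, "gripper": 0.41}, {"dx": 0, "dy": 0, "dz": 0, "ax": 0, "ay": 0, "az": 0, "gripper": 0.41}]'

```text
clock: 16.5
eef_pos: [457.6, 60.0, 122.3]
tool_rot: [3.141, 0.0, 3.078]
force: [0.3, 0.5, -0.2]
width: 35.3
gripper_force: 10.7
```

>>> step_arm --plan '[{"dx": 0, "dy": 0, "dz": 0, "ax": 0, "ay": 0, "az": 0, "gripper": 0.4}, {"dx": 0, "dy": 0, "dz": 0, "ax": 0, "ay": 0, "az": 0, "gripper": 0.39}, {"dx": 0, "dy": 0, "dz": 0, "ax": 0, "ay": 0, "az": 0, "gripper": 0.38}, {"dx": 0, "dy": 0, "dz": 0, "ax": 0, "ay": 0, "az": 0, "gripper": 0.38}, {"dx": 0, "dy": 0, "dz": 0, "ax": 0, "ay": 0, "az": 0, "gripper": 0.38}]'

```text
clock: 17.12
eef_pos: [457.6, 60.1, 122.3]
tool_rot: [3.141, 0.0, 3.078]
force: [-0.4, 0.4, -0.8]
width: 33.0
gripper_force: 44.1
```

>>> step_arm --plan '[{"dx": 0, "dy": 0, "dz": -0.01, "ax": 0, "ay": 0, "az": 0, "gripper": 0.38}, {"dx": 0, "dy": 0, "dz": -0.02, "ax": 0, "ay": 0, "az": 0, "gripper": 0.38}, {"dx": 0, "dy": 0, "dz": -0.02, "ax": 0, "ay": 0, "az": 0, "gripper": 0.38}, {"dx": 0, "dy": 0, "dz": -0.02, "ax": 0, "ay": 0, "az": 0, "gripper": 0.38}, {"dx": 0, "dy": 0, "dz": -0.03, "ax": 0, "ay": 0, "az": 0, "gripper": 0.38}, {"dx": 0, "dy": 0, "dz": 0, "ax": 0, "ay": 0, "az": 0, "gripper": 0.38}]'

```text
clock: 17.88
eef_pos: [458.1, 60.1, 153.0]
tool_rot: [3.141, 0.001, 3.078]
force: [-0.2, -0.8, -0.7]
width: 33.1
gripper_force: 44.0
```

Run:
```python
from h import *
st(); s=save('scene','s7')
k=cv2.resize(s['color'][190:270,275:355,::-1],None,fx=7,fy=7,interpolation=cv2.INTER_CUBIC)
cv2.imwrite('pics/s7.png',k)
```

```text
{'clock': 17.88, 'eef_pos': [458.07, 60.11, 152.98], 'tool_rot': [3.14, 0.0, 3.08], 'force': [-0.15, -0.82, -0.72], 'width': 33.13, 'gripper_force': 44.05, 'qpos': [0.49, 0.76, -1.07, 2.11, 0.93, 0.85, 0.36]}
```

View pics/s7.png

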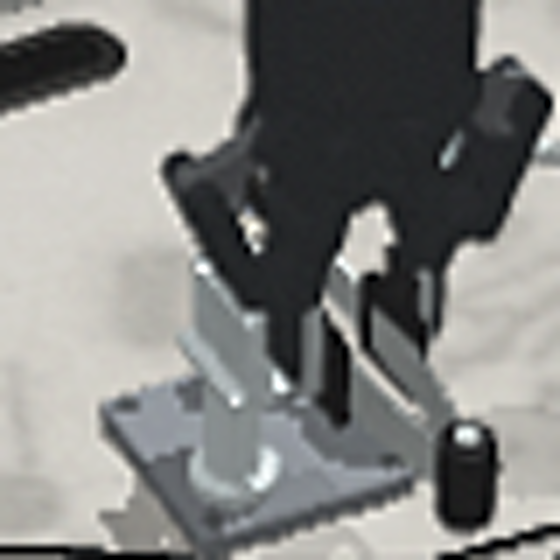

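The cradle (200–265, 260–330) is empty, and the attenuator's end shows between the jaws at (255,235). I lift another 40 mm and hold.

>>> step_arm --plan '[{"dx": 0, "dy": 0, "dz": -0.02, "ax": 0, "ay": 0, "az": 0, "gripper": 0.38}, {"dx": 0, "dy": 0, "dz": -0.03, "ax": 0, "ay": 0, "az": 0, "gripper": 0.38}, {"dx": 0, "dy": 0, "dz": -0.03, "ax": 0, "ay": 0, "az": 0, "gripper": 0.38}, {"dx": 0, "dy": 0, "dz": -0.03, "ax": 0, "ay": 0, "az": 0, "gripper": 0.38}, {"dx": 0, "dy": 0, "dz": -0.02, "ax": 0, "ay": 0, "az": 0, "gripper": 0.38}, {"dx": 0, "dy": 0, "dz": 0, "ax": 0, "ay": 0, "az": 0, "gripper": 0.38}, {"dx": 0, "dy": 0, "dz": 0, "ax": 0, "ay": 0, "az": 0, "gripper": 0.38}, {"dx": 0, "dy": 0, "dz": 0, "ax": 0, "ay": 0, "az": 0, "gripper": 0.38}, {"dx": 0, "dy": 0, "dz": 0, "ax": 0, "ay": 0, "az": 0, "gripper": 0.38}]'

```text
clock: 19.05
eef_pos: [457.5, 60.0, 191.0]
tool_rot: [-3.142, -0.0, 3.078]
force: [0.6, 0.1, -1.1]
width: 33.1
gripper_force: 44.0
```

Run:
```python
from h import *
st(); s=save('scene','s8'); z=s['range_z'];u,v=np.meshgrid(np.arange(640),np.arange(480)); d=np.stack([(u-s['cx'])/s['fx'],(v-s['cy'])/s['fy'],np.ones_like(z)],-1)*z[...,None]
P=d@s['T'][:3,:3].T+s['T'][:3,3]
for lo,hi in((95,106),(106,118),(165,185)):
    m=(z>0)&(abs(P[...,0]-547)<25)&(abs(P[...,1]-54)<9)&(P[...,2]>lo)&(P[...,2]<hi); print(lo,m.sum(),[(p.round().tolist(),c.tolist()) for p,c in zip(P[m][:6],s['color'][m][:6])])
```

```text
{'clock': 19.05, 'eef_pos': [457.49, 59.98, 191.03], 'tool_rot': [-3.14, -0.0, 3.08], 'force': [0.59, 0.07, -1.1], 'width': 33.13, 'gripper_force': 44.03, 'qpos': [0.53, 0.71, -1.13, 2.07, 0.84, 0.92, 0.43]}
95 51 [([568.0, 52.0, 102.0], [226, 230, 229]), ([568.0, 58.0, 102.0], [188, 199, 200]), ([570.0, 52.0, 98.0], [150, 161, 163]), ([569.0, 61.0, 99.0], [153, 153, 149]), ([568.0, 58.0, 99.0], [176, 185, 186]), ([565.0, 57.0, 100.0], [175, 186, 188])]
106 0 []
165 28 [([551.0, 45.0, 185.0], [82, 85, 83]), ([550.0, 49.0, 183.0], [51, 52, 52]), ([547.0, 45.0, 184.0], [101, 103, 102]), ([545.0, 52.0, 185.0], [48, 49, 48]), ([545.0, 46.0, 183.0], [49, 49, 47]), ([545.0, 52.0, 181.0], [52, 53, 54])]
```

```bash
python3 -c "
from cell import ctrl
print(ctrl.finish_job())"
```

```text
the job is handed in; nothing more can be done
None
```

I handed the job in at about 19 s. The attenuator was held in the tongs about 70 mm above its cradle and the magnifier was swung to about 1.64 rad; I saw no sign of contact with the bystanders. The verdict was not shown.

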